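Clamp the etching plate and rock the locating block out of its jig

TASK

The copper plate has been squared up against the yellow locating block in the green jig. First swing the red-knobbed clamp down onto the plate, fully home, and leave it down. Then grip the block and rock it side to side, towards one jaw and then towards the other, until it has pushed both jaws back; lift it straight out and finish still holding it upright over its seat, just clear of everything, about 20 mm above the jaws. The plate stays where it is, and so do the other things on the table.

Things in the scene. Friction and masses are not known exactly. Their poses are not given: they have to be found in the camera images.
- jig: Fixed plate jig: steel base 200 (x) x 150 (y) x 10 mm with a raised green bed, top 24 mm above the table. Origin: centre of its underside, on the table. Its x runs from the block (x = -55 mm) to the clamp hinge (+82 mm), y to the left, z up; turned by up to 0.45 rad. The clamp bracket is 54 mm high, the jaws 43 mm.
- seat (a point): Centre of the floor of the block's seat, at (-55, 0, 10) mm in the jig. Round it a 5 mm high brass-sided pocket holds the block's foot with 1 mm play each way in y (1.5 mm in x), so that the foot cannot slide, only tip.
- block: Loose yellow locating block, about 0.25 kg, standing in the seat, axes along the jig's. Body 34 (x) x 30 (y) mm, 90 mm high in all; steel foot 34 x 39 (y) x 8 mm sticks out 4.5 mm left and right under the jaws. Origin: centre of the foot's underside. Grip it across its 30 mm (along jig y) at the dark grooves, 60 to 78 mm up; the jaws' tops are 33 mm up.
- block_top (a point): Centre of the block's top face, 90 mm up. Pulled straight, the foot meets the jaws' overhang after 11 mm and stays caught. Tipped sideways about the lower edge of its foot by 0.2 to 0.25 rad (at most 0.28, where the foot's other edge meets the overhang), the block pushes the jaw on that side back by about 5 mm; this takes 4 to 6 N at the grooves.
- jaw_left (a joint): Aluminium jaw left (+y of the jig) of the block: how far it is pushed outward, m, 0 to 0.010. It slides along jig y with dry friction of about 8 N and stays where left. Its nose, 32 mm wide (x), 29 to 43 mm above the table, starts 0.75 to 1.5 mm from the block's body, overhanging the foot. The foot passes when each jaw has gone back 4 mm or more.
- jaw_right (a joint): The same jaw, mirrored, on the right (-y of the jig).
- clamp (a joint): Angle of the steel clamp arm, rad: 0 = down, with its rubber pad on the plate; it starts raised at 0.6 to 1.0 and tips up away from the block. The hinge is stiff (0.2 N m): it stays where it is left, and needs about 3 N at the knob.
- clamp_knob (a point): Centre of the red ball knob (20 mm diameter) on top of the free end of the clamp arm: 68 mm from the hinge along the arm towards the block (-x of the jig) and 14 mm above the arm's middle. With the clamp down it is at (14, 0, 58) mm in the jig.
- clamp_hinge (a point): Hinge axis of the clamp (along jig y), at (82, 0, 44) mm in the jig.
- plate: Loose copper plate 80 (jig x) x 110 (jig y) x 4 mm lying on the bed beside the block, its edge 2 mm from it; origin: centre of its underside, 24 mm above the table.
- ink_tin_low: Bystander: round ink tin, 99 mm diameter, 44 mm high, near the robot on the right; origin at the centre of its underside. Leave alone.
- whetstone: Bystander: grey sharpening stone 50 x 150 x 25 mm, along the far edge of the table; origin at the centre of its underside. Leave alone.
- tape_roll: Bystander: roll of brown tape lying flat, 109 mm diameter, 36 mm high, on the right of the table; origin at the centre of its underside. Leave alone. (Fixed: a small cup and a burnisher near the robot, and two tall bottles, 85 mm in diameter and up to 252 mm high, at the far corners of the table.)
There are look-alikes about, which are no part of the job. Of the things that look like the block, the smallest one is meant.

How it is judged:
By the outcome, as a careful person would: the job done as asked, in the order asked, and still so for the second after the job is handed in, while the arm keeps its last pose, push and grip.
It also fails if it takes over 72 s, if anything falls off the work surface, if the arm or the gripper's body presses on something with over 40 N, if the wrist force passes 120 N, or if a joint passes its speed limit or range.

ROBOT

A 7-joint arm with a two-finger parallel gripper is mounted at the origin on the work surface; the furniture and walls round the work are solid. World frame = base frame: x ahead of the robot, y to its left, z up, the work surface at z = 0. Lengths are in m, angles in rad, forces in N, time in s.
With the tool pointing down it reaches from about 0.35 to 0.9 m from the base axis. Payload 7.2 kg.
Tool frame: the origin (TCP) lies on the centre line of the jaws, within the pads' length; the fingertips stand 17 mm ahead of it and the grasp point (between the pads) lies 2 mm behind it; z points along the fingers, y is the line along which they close (so a half turn about z gives the same grasp; the last joint's range is limited). The gripper opens to 85 mm and grips with 20 to 120 N. Pads are 22 mm wide; open, the fingers measure 114 mm over their backs; the gripper's body (76 mm by 85 mm) begins 54 mm behind the grasp point. The pads swing forward as they close: fully open they stand 13 mm farther back than shut.
Start: joints at [-1.285, 0.411, -0.013, 1.596, 0.006, 1.134, -0.082], TCP at [0.217, 0.586, 0.248] pointing down, gripper open.
Joint ranges: [-2.95, 2.95], [-0.29, 1.99], [-1.47, 1.44], [0.14, 2.54], [-1.03, 4.17], [0.13, 1.85], [-2.86, 2.86]. Speed limits (rad/s): [2.39, 2.39, 3.01, 3.01, 3.14, 3.14, 3.14].

INTERFACE

Orientations are given as a rotation vector (axis times angle).
In Python, from bench import robot gives the robot as it stands. The module is installed in compiled form; this text tells all that it offers. Calls block until the motion is done:
- robot.goto(position, orientation): joint-space move of the TCP to a pose.
- robot.line_to(position, max_speed=0.15, attitude=None): straight line of the TCP; attitude=None keeps the orientation; max_speed is the mean speed in m/s.
- robot.move_j(angles): joint-space move.
- robot.gripper_to(opening, grip_force=None): finger opening in m; grip_force is the grip in N (None keeps the last); returns when the fingers have stopped.
- robot.hold(seconds).
- robot.inverse_kinematics(position, orientation): joint angles nearest the present ones, or None.
- robot.camera(name): name is "scene" or "side" or "wrist"; returns the picture (384x512x3 uint8, blue, green, red); there is no depth.
- robot.calibration(name): a dict with "vertical_fov" (degrees; the focal length in pixels is half the picture's height over the tangent of half this angle, whatever the lens; pixels are square), "cx", "cy" (the principal point, pixels), "D" ([k1, k2, p1, p2, k3] as OpenCV has them; the pictures are not rectified), "cam_to_world" (4x4, takes a point from camera to world coordinates); the wrist camera has in their place "T_tool_cam" (4x4, takes a point from camera to tool coordinates, whose origin is the TCP and whose axes are the flange's). Camera axes: x right, y down, z forward; pixel columns grow to the right and rows downward; lengths in m; the calibration is good to about 2 mm. A picture is of the moment at which its call begins: read the wrist's pose just before it. calibration takes no time and is no camera call.
A pose or a line that the arm cannot do raises robot.PlanningError and nothing moves.
- robot.finish_job(): hands the job in; it is judged then, once.
Readings, each from a call of its own:
- robot.current_time_s(): time.
- robot.current_joint_positions(): joint angles.
- robot.current_qd(): joint speeds.
- robot.current_joint_efforts(): joint torques, N m.
- robot.current_tcp_pos(): TCP position.
- robot.current_orientation(): TCP orientation.
- robot.current_force(): force on the tool from outside, world axes, zero at the start.
- robot.current_wrist_torque(): the same for the moment, N m.
- robot.current_opening(): finger opening in m.
- robot.current_finger_force(): force on a finger pad.
Only numpy, scipy, OpenCV 4.12 (cv2) and the standard library are available. Lean on these libraries where they do the work, as an engineer would, in place of code of your own. Each camera call takes 0.05 s, during which the arm holds its last target. There are 200 camera calls.

## Working session

There is one attempt and no reset: what is moved stays moved. The work goes in short steps, each a Python script; the robot and the scene stay as the last script left them, time stands still between calls to the robot, and variables do not carry over. Pictures are saved under pics/ and viewed, at most 10 in all, crops included, and the job is handed in when it is done.

```bash
mkdir -p pics
python3 - <<'E'
from bench import robot
import cv2,numpy as np
for n in("scene","side"):
    cv2.imwrite(f"pics/{n}0.png",robot.camera(n)); c=robot.calibration(n); print(n,c["vertical_fov"],c["cx"],c["cy"],c["D"],np.round(c["cam_to_world"],3).tolist())
c=robot.calibration("wrist");print(c)
a=np.hstack([cv2.imread("pics/scene0.png"),cv2.imread("pics/side0.png")])
E
```

```text
scene 57.34081979794363 259.90635859691866 196.63671787360207 [-0.08340854  0.          0.          0.          0.        ] [[0.907, -0.187, 0.377, 0.153], [-0.421, -0.379, 0.824, -0.782], [-0.011, -0.906, -0.423, 0.437], [0.0, 0.0, 0.0, 1.0]]
side 47.07808209956513 250.73344860135583 187.29672523273885 [-0.04329622  0.          0.          0.          0.        ] [[0.458, -0.571, 0.681, -0.245], [-0.889, -0.302, 0.344, -0.469], [0.01, -0.763, -0.646, 0.774], [0.0, 0.0, 0.0, 1.0]]
{'vertical_fov': 63.130248443711075, 'cx': 255.52623142423735, 'cy': 195.13508975548896, 'D': array([0.02462057, 0.        , 0.        , 0.        , 0.        ]), 'T_tool_cam': array([[ 2.35903995e-04, -9.49251763e-01, -3.14517144e-01,
         8.09085904e-02],
       [ 9.99999963e-01,  2.66141604e-04, -5.31971032e-05,
         2.50238807e-04],
       [ 1.34203541e-04, -3.14517120e-01,  9.49251791e-01,
        -1.26280857e-01],
       [ 0.00000000e+00,  0.00000000e+00,  0.00000000e+00,
         1.00000000e+00]])}
```

View pics/scene0.png

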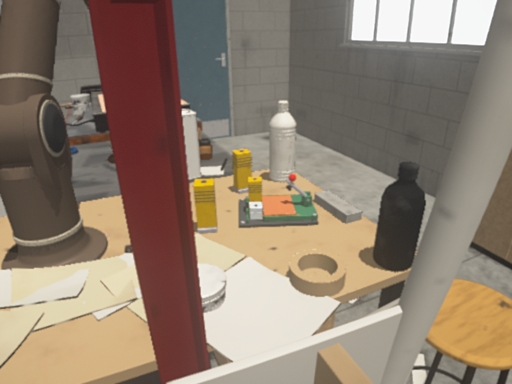

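View pics/side0.png

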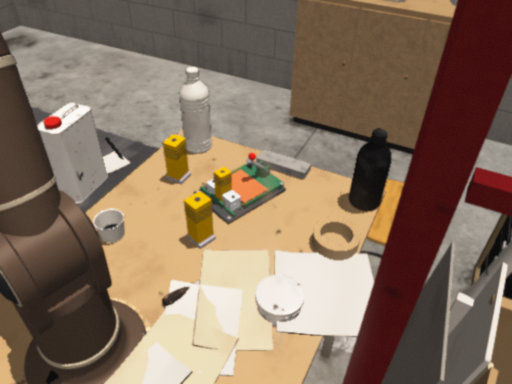

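Both views show the jig near side (242,190), with the small block at (222,180) and the red knob at (252,156). In the scene view the block is at (255,188) and the knob at (292,177). Two larger look-alike blocks stand on either side of it.

```bash
cat > h.py <<'E'
from bench import robot
import cv2,numpy as np
from scipy.spatial.transform import Rotation as R
def cam(n):
    c=robot.calibration(n); f=192/np.tan(np.radians(c["vertical_fov"]/2))
    K=np.array([[f,0,c["cx"]],[0,f,c["cy"]],[0,0,1]])
    if n=="wrist":
        T=np.eye(4);T[:3,:3]=R.from_rotvec(robot.current_orientation()).as_matrix();T[:3,3]=robot.current_tcp_pos();T=T@c["T_tool_cam"]
    else: T=np.array(c["cam_to_world"])
    return K,np.array(c["D"]),T
def ray(C,uv):
    K,D,T=C; p=cv2.undistortPoints(np.array([[uv]],float),K,D)[0,0]
    d=T[:3,:3]@[p[0],p[1],1]; return T[:3,3],d/np.linalg.norm(d)
def onz(C,uv,z):
    o,d=ray(C,uv); return o+d*(z-o[2])/d[2]
def tri(*rs):
    A=0;b=0
    for o,d in rs:
        P=np.eye(3)-np.outer(d,d);A=A+P;b=b+P@o
    return np.linalg.solve(A,b)
def proj(C,X):
    K,D,T=C; W=np.linalg.inv(T)
    return cv2.projectPoints(np.atleast_2d(X).astype(float),cv2.Rodrigues(W[:3,:3])[0],W[:3,3],K,D)[0][:,0]
def blobs(im,col,mina=15):
    h=cv2.cvtColor(im,cv2.COLOR_BGR2HSV)
    lo,hi={"yellow":((20,150,90),(32,255,255)),"red":((0,180,120),(4,255,255)),"green":((60,90,40),(90,255,255)),"copper":((5,120,100),(16,255,255))}[col]
    m=cv2.inRange(h,lo,hi)
    if col=="red": m|=cv2.inRange(h,(175,180,120),(180,255,255))
    n,l,s,c=cv2.connectedComponentsWithStats(m)
    return m,[(s[i].tolist(),np.round(c[i],1).tolist()) for i in range(1,n) if s[i][4]>=mina]
E
python3 - <<'E'
from h import *
for n in("scene","side"):
    im=cv2.imread(f"pics/{n}0.png")
    for c in("yellow","red","green","copper"):
        print(n,c,[b for b in blobs(im,c)[1] if b[0][4]<4000 ])
C=cam("scene");S=cam("side")
k=tri(ray(C,(292,177)),ray(S,(252,156)));print("knob",k)
print("blk top",onz(S,(222,172),.1),onz(C,(255,178),.1))
for u in((204,195),(232,214),(284,186)):print(onz(S,u,.01))
for u in((199,198),(175,139)):print(onz(S,u,.12))
a=cv2.imread("pics/side0.png")[120:260,150:310];b=cv2.imread("pics/scene0.png")[135:245,180:340]
a=cv2.resize(a,(560,490));b=cv2.resize(b,None,fx=1,fy=1)
cv2.imwrite("pics/crop1.png",a)
E
```

```text
scene yellow [([233, 149, 29, 52, 864], [246.0, 174.8]), ([194, 178, 22, 49, 874], [204.8, 202.8])]
scene red [([290, 175, 5, 5, 22], [292.1, 176.9])]
scene green []
scene copper [([89, 134, 16, 8, 66], [96.5, 136.9]), ([70, 138, 6, 8, 25], [71.7, 141.2]), ([200, 145, 11, 9, 88], [205.3, 149.3]), ([262, 195, 34, 21, 608], [277.5, 205.0])]
side yellow [([163, 134, 25, 45, 847], [175.5, 156.0]), ([214, 166, 18, 35, 403], [221.9, 181.2]), ([184, 191, 29, 52, 1119], [198.8, 215.9])]
side red [([45, 117, 16, 11, 135], [51.9, 121.9]), ([249, 153, 6, 7, 29], [251.5, 155.9]), ([475, 169, 37, 23, 497], [493.6, 179.4])]
side green [([242, 165, 20, 17, 129], [251.6, 171.4]), ([272, 176, 9, 12, 68], [275.4, 182.4]), ([202, 188, 22, 17, 62], [212.0, 196.1])]
side copper [([328, 0, 30, 8, 55], [342.5, 4.5]), ([361, 3, 10, 6, 16], [365.4, 5.3]), ([448, 6, 9, 20, 30], [451.7, 16.5]), ([374, 9, 10, 4, 18], [378.4, 10.4]), ([247, 152, 10, 8, 29], [252.0, 154.7]), ([231, 170, 36, 33, 690], [245.7, 185.7]), ([366, 182, 39, 63, 150], [389.6, 219.2]), ([504, 308, 8, 9, 26], [507.7, 312.4]), ([500, 322, 8, 5, 16], [502.9, 324.0]), ([0, 333, 8, 10, 28], [4.4, 337.1])]
knob [ 0.57609775 -0.05714224  0.10184109]
blk top [ 0.48407884 -0.02113296  0.1       ] [ 0.49036377 -0.01678812  0.1       ]
[0.4750162  0.03153672 0.01      ]
[ 0.4463755  -0.06848797  0.01      ]
[ 0.60703567 -0.13936058  0.01      ]
[ 0.35741953 -0.03607308  0.12      ]
[0.5259776  0.14545407 0.12      ]
```

View pics/crop1.png

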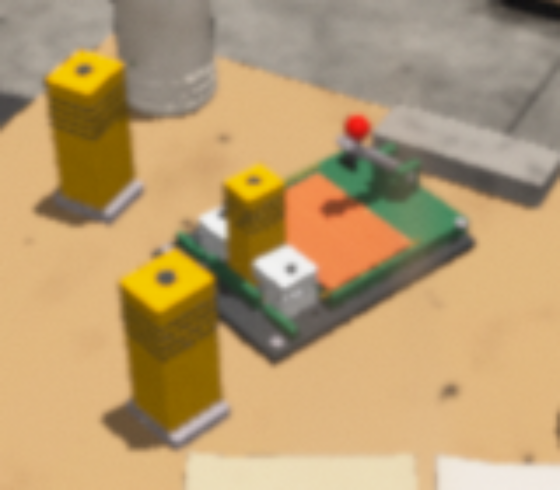

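The crop shows the jig turned by about -0.4 rad. The block is between the white jaws, the plate lies behind it, and the clamp is raised at the far end. I'll rise, go above the jig and look with the wrist camera.

```bash
cat >> h.py <<'E'
def ori(yaw,tilt=0.0,flip=False):
    # tool down, tool x along jig x (flip: -x); tilt = rotation about jig x
    return (R.from_euler('z',yaw)*R.from_euler('x',tilt)*R.from_euler('z',np.pi if flip else 0)*R.from_euler('x',np.pi)).as_rotvec()
E
python3 - <<'E'
from h import *
S=cam("side");print("bottles",onz(S,(200,150),0),onz(S,(366,207),0),"canister",onz(S,(85,195),0))
print(R.from_rotvec(robot.current_orientation()).as_matrix().round(2).tolist())
p=robot.current_tcp_pos(); robot.line_to([p[0],p[1],.36])
for fl in(0,1):print(fl,robot.inverse_kinematics([.52,-.03,.3],ori(-.4,0,fl)),robot.inverse_kinematics([.487,-.019,.079],ori(-.4,.25,fl)))
q=[.52,-.03,.36]
f=robot.inverse_kinematics([.487,-.019,.079],ori(-.4,0,False)) is None
print("flip",f)
robot.goto(q,ori(-.4,0,f)); robot.line_to([.54,-.04,.30])
C=cam("wrist");im=robot.camera("wrist");cv2.imwrite("pics/w1.png",im)
for c in("yellow","red","green","copper"):print(c,blobs(im,c,60)[1])
print(robot.current_time_s(),robot.current_force())
E
```

```text
bottles [0.65400931 0.15772281 0.        ] [ 0.64052417 -0.3582702   0.        ] canister [0.33594931 0.31845408 0.        ]
[[-0.94, 0.35, -0.0], [0.35, 0.94, -0.0], [-0.0, -0.0, -1.0]]
0 [-1.00076573  0.37933918  1.27862131  1.82616928 -0.38630362  1.2261638
 -1.57735164] [-0.53534576  0.52341167  0.82332164  2.18224662 -0.95530314  0.79260642
 -0.99964125]
1 [-0.62935795  0.21065726  0.71036902  1.8109272  -0.14839537  1.17390975
  1.29849786] [-0.36094262  0.45091631  0.58025264  2.17286093 -0.81316536  0.69553296
  2.00205531]
flip False
yellow [([245, 187, 22, 7, 86], [256.8, 189.4]), ([102, 202, 59, 48, 977], [140.4, 222.4]), ([243, 204, 26, 30, 685], [255.4, 219.0]), ([79, 230, 58, 53, 1684], [108.0, 255.7]), ([289, 259, 35, 27, 725], [304.7, 272.2]), ([296, 298, 37, 43, 1357], [314.3, 319.0])]
red [([245, 126, 18, 17, 243], [253.4, 133.7])]
green [([200, 77, 107, 109, 4131], [251.1, 102.5])]
copper [([215, 124, 88, 64, 4950], [259.5, 156.1])]
4.0583 [0.21682478 0.00281825 1.19912768]
```

View pics/w1.png

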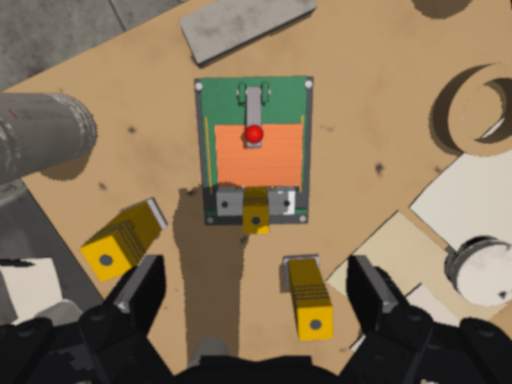

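The wrist view shows the jig almost square to the tool. The knob is at (253,134), the block top centre at (256,220), and the base corners are near (194,78), (313,76), (205,224) and (308,222).

```bash
cat > m.py <<'E'
from h import *
C=cam("wrist");im=cv2.imread("pics/w1.png")
P=np.array([onz(C,u,.01) for u in((194,78),(313,76),(308,223),(205,224))])
cen=P.mean(0); ax=(P[0]+P[1]-P[2]-P[3])[:2]; ay=(P[0]+P[3]-P[1]-P[2])[:2]
print("base",P.round(4).tolist(),cen,np.arctan2(ax[1],ax[0]),np.arctan2(-ay[0],ay[1]),np.linalg.norm(ax)/2,np.linalg.norm(ay)/2)
m,_=blobs(im,"copper",60); c=max(cv2.findContours(m,0,2)[0],key=cv2.contourArea)
Q=cv2.boxPoints(cv2.minAreaRect(c));W=np.array([onz(C,u,.028)[:2] for u in Q]);print("plate",W.round(4).tolist())
k=tri(ray(C,(253.4,133.7)),ray(cam("side"),(251.5,155.9)),ray(cam("scene"),(292.1,176.9)));print("knob",k)
b=onz(C,(256,220),.10);print("top",b)
for y in(np.arctan2(ax[1],ax[0]),np.arctan2(-ay[0],ay[1])):
    e=np.array([np.cos(y),np.sin(y)]);n=np.array([-e[1],e[0]])
    d=(W-cen[:2]);print(y,"plate jig",(d@e).round(4),(d@n).round(4),"knob",(k[:2]-cen[:2])@e,(k[:2]-cen[:2])@n,"blk",(b[:2]-cen[:2])@e,(b[:2]-cen[:2])@n)
for s in(((242,205),(269,205)),((243,234),(269,234))):
    a,c2=[onz(C,u,.1) for u in s];print(a,c2)
E
python3 m.py
```

```text
base [[0.6595, -0.0072, 0.01], [0.604, -0.1446, 0.01], [0.4197, -0.0714, 0.01], [0.4763, 0.0664, 0.01]] [ 0.53988718 -0.03917632  0.01      ] -0.3799209198886108 -0.3867883281682784 0.19788949994694643 0.14854721457037837
plate [[0.5994, -0.0101], [0.5571, -0.1101], [0.4801, -0.0817], [0.5252, 0.025]]
knob [ 0.57799076 -0.05408267  0.10038701]
top [ 0.4878647  -0.01843253  0.1       ]
-0.3799209198886108 plate jig [ 0.0445  0.0423 -0.0398 -0.0375] [ 0.0491 -0.0595 -0.0617  0.0541] knob 0.04091453672234463 0.00028715737551584234 blk -0.056005737600363543 -2.775593255216783e-05
-0.3867883281682784 plate jig [ 0.0442  0.0427 -0.0393 -0.0378] [ 0.0494 -0.0592 -0.062   0.0539] knob 0.04091159992340035 0.0005681252238978128 blk -0.056004226344133295 -0.0004123665210133791
[ 0.5105293  -0.01109385  0.1       ] [ 0.49883388 -0.03876211  0.1       ]
[0.47770001 0.00204695 0.1       ] [ 0.46608696 -0.02542721  0.1       ]
```

The estimates agree: jig centre (0.540, -0.039), yaw about -0.383, clamp angle about 0.74. Next I'll grip the knob and swing it down along the arc.

```bash
cat >> h.py <<'E'
J0=np.array([.5399,-.0392,0]);YAW=-.383;RJ=R.from_euler('z',YAW)
def jw(p): return J0+RJ.apply(p)
def wj(p): return RJ.inv().apply(np.asarray(p)-J0)
def fj(): return RJ.inv().apply(robot.current_force())
def knob(t): return np.array([.082-.068*np.cos(t)+.014*np.sin(t),0,.044+.068*np.sin(t)+.014*np.cos(t)])
E
python3 - <<'E'
from h import *
t0=.738; up=np.array([0,0,.004]); o=ori(YAW)
robot.gripper_to(.06,20)
robot.goto(jw(knob(t0)+[0,0,.06]),o)
robot.line_to(jw(knob(t0)+up),.12)
f0=fj(); robot.gripper_to(0.0,20)
print("open",robot.current_opening(),robot.current_finger_force(),fj()-f0)
for t in np.linspace(t0,0,9)[1:]:
    robot.line_to(jw(knob(t)+up),.06); print(round(t,2),(fj()-f0).round(1),wj(robot.current_tcp_pos()).round(4))
for i in range(1,5):
    if (fj()-f0)[2]>12: break
    robot.line_to(jw(knob(0)+up-[0,0,.001*i]),.03); robot.hold(.1); print(i,(fj()-f0).round(1))
print(robot.current_opening(),robot.current_time_s())
E
```

```text
open 0.018115033723770785 19.43621277809143 [-1.15245839 -1.41323624  6.03862858]
0.65 [-2.8  0.6  2.2] [0.0357 0.0002 0.1002]
0.55 [ 0.7  1.5 -2.1] [0.0315 0.0001 0.0955]
0.46 [ 2.1  1.3 -5.3] [0.0275 0.0001 0.0905]
0.37 [ 4.3  1.7 -6.3] [0.0238 0.0001 0.0852]
0.28 [ 4.7  1.3 -5.7] [0.0204 0.0001 0.0796]
0.18 [ 3.8  1.3 -5.1] [0.0174 0.0001 0.0737]
0.09 [ 3.7  2.  -4.4] [0.0153 0.     0.0677]
0.0 [ 3.4  1.9 -3.7] [0.0138 0.0001 0.0616]
1 [ 1.1  1.9 -2.1]
2 [-0.6  1.9  2.4]
3 [-3.9  1.1  6.4]
4 [-3.6  2.1  7.6]
0.01851519074001018 9.6
```

Run:
```python
from h import *
robot.gripper_to(.05,20)
p=wj(robot.current_tcp_pos()); print(p, fj())
robot.line_to(jw([p[0],p[1],.16]),.15)
robot.line_to(jw([-.03,0,.22]),.2)
C=cam("wrist");im=robot.camera("wrist");cv2.imwrite("pics/w2.png",im)
for c in("yellow","red","copper"):print(c,blobs(im,c,60)[1])
k=[b[1] for b in blobs(im,"red",60)[1]]
for u in k: print("knob",wj(onz(C,u,.058)))
s=robot.camera("side");cv2.imwrite("pics/s2.png",s);K=[b for b in blobs(s,"red",10)[1]];print(K)
for b in K:
  if 200<b[1][0]<300: print("tri",wj(tri(ray(C,k[0]),ray(cam("side"),b[1]))))
print(robot.current_time_s(),proj(C,[jw(knob(0)),jw([-.055,0,.1])]))
```

```text
[ 0.01393741 -0.00028618  0.05783284] [ 1.47248388 -1.07558849 -0.70045997]
yellow [([194, 93, 7, 86, 118], [197.0, 135.6]), ([242, 181, 29, 15, 368], [256.2, 187.3]), ([239, 197, 35, 45, 1308], [256.1, 220.0]), ([58, 198, 80, 62, 1839], [110.3, 224.7]), ([79, 225, 28, 44, 122], [91.7, 243.9]), ([77, 233, 26, 42, 148], [89.5, 253.0]), ([16, 234, 83, 70, 3280], [58.0, 268.0]), ([295, 272, 16, 36, 317], [302.4, 289.5]), ([307, 328, 12, 34, 294], [312.5, 342.6])]
red [([246, 126, 21, 20, 320], [256.0, 135.6])]
copper [([206, 100, 113, 82, 7974], [262.3, 141.0])]
knob [0.01242961 0.00054264 0.058     ]
[([57, 118, 4, 6, 11], [58.6, 120.3]), ([475, 169, 37, 23, 515], [493.4, 179.6]), ([241, 170, 6, 7, 30], [243.5, 173.0])]
tri [ 1.30380652e-02 -4.27976441e-05  5.79745746e-02]
11.4667 [[256.60022223 133.85416004]
 [256.53307686 222.06940567]]
```

View pics/w2.png

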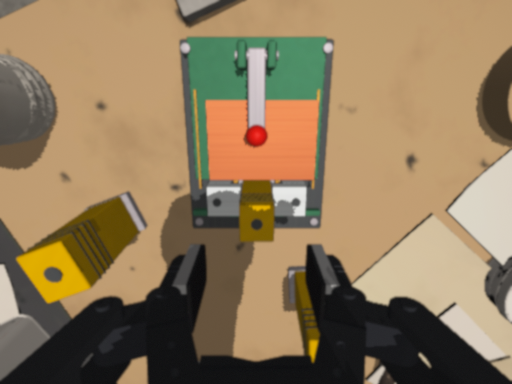

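The picture shows the clamp down on the plate, with the knob at (256,136) matching the home position, and the plate undisturbed. I'll press it firmly from above to make sure it's fully home.

Run:
```python
from h import *
o=ori(YAW)
robot.gripper_to(0,20)
robot.line_to(jw([.014,0,.12]),.25)
robot.line_to(jw([.014,0,.090]),.1); robot.hold(.1); f0=fj()
for z in np.arange(.087,.072,-.0015):
    robot.line_to(jw([.014,0,z]),.03); f=fj()-f0; print(round(z,4),wj(robot.current_tcp_pos())[2].round(4),f.round(1))
    if f[2]>15: break
robot.hold(.2); print((fj()-f0).round(1))
robot.line_to(jw([.014,0,.125]),.15)
C=cam("wrist");print(robot.current_time_s(), [robot.inverse_kinematics(jw([-.055,dy,.08]),ori(YAW,t)) for t,dy in((0,0),(.25,-.018),(-.25,.018))])
```

```text
0.087 0.087 [-1.5  0.3  1.3]
0.0855 0.0854 [-1.1  0.1  0.5]
0.084 0.0847 [-4.2 -0.5  8.9]
0.0825 0.0843 [-8.  -0.1 22.8]
[-7.9 -0.4 22.7]
14.7667 [array([-0.75614549,  0.58037705,  0.92790443,  2.12244871, -0.68252817,
        0.76951363, -1.34114435]), array([-0.44812406,  0.49518487,  0.75044727,  2.17840757, -0.89866056,
        0.77160166, -1.00031283]), array([-0.95679411,  0.73372048,  1.03424346,  2.03128495, -0.51617956,
        0.86286128, -1.6061097 ])]
```

Contact came at the home height (0.085 TCP, with 22 N of reaction), so the clamp is home. Next: grip the block and rock it.

```bash
cat > rock.py <<'E'
from h import *
def pose(a,side,p):  # tip by a towards side (+1 left)
    pv=np.array([p[0],side*.0195,.010]); r=R.from_euler('x',-side*a)
    return jw(pv+r.apply(p-pv)),ori(YAW,-side*a)
def rock(p,side,A,f0,n=5):
    for a in np.linspace(0,A,n+1)[1:]:
        x,o=pose(a,side,p); robot.line_to(x,.05,o); print(side,round(a,3),(fj()-f0).round(1))
    robot.hold(.15)
    r=RJ.inv()*R.from_rotvec(robot.current_orientation()); print("got",wj(robot.current_tcp_pos()).round(4),"want",wj(x).round(4),"tilt",r.as_matrix()[:,2].round(3))
    for a in(A/2,0):
        x,o=pose(a,side,p); robot.line_to(x,.06,o)
    robot.hold(.1);print("up",(fj()-f0).round(1))
E
python3 - <<'E'
from rock import *
p=np.array([-.056,0,.077])
robot.gripper_to(.06,50)
robot.line_to(jw([-.056,0,.14]),.25)
robot.line_to(jw(p),.12); robot.hold(.1); f0=fj()
robot.gripper_to(0,50); robot.hold(.1)
print(robot.current_opening(),robot.current_finger_force(),(fj()-f0).round(1),wj(robot.current_tcp_pos()).round(4))
rock(p,1,.235,f0); rock(p,-1,.235,f0)
s=robot.camera("side");cv2.imwrite("pics/s3.png",s)
C=cam("wrist");cv2.imwrite("pics/w3.png",robot.camera("wrist"))
print(robot.current_time_s(),robot.current_opening())
E
```

```text
0.029533041274100492 49.46889281272888 [-1.2  1.   5.8] [-0.0557  0.0003  0.0775]
1 0.047 [-1.8 -0.4  7.7]
1 0.094 [-2.2 -0.6  8.6]
1 0.141 [-2.4 -2.1  9.3]
1 0.188 [-2.3 -4.2  9.4]
1 0.235 [-2.2 -3.2 10.8]
got [-0.0558  0.0155  0.0801] want [-0.056   0.0161  0.0797] tilt [ 0.    -0.234 -0.972]
up [-3.7 -7.6 18.8]
-1 0.047 [-2.  -6.5 11.4]
-1 0.094 [ 0.1 -3.7  7.2]
-1 0.141 [ 1.4 -0.5  5.6]
-1 0.188 [1.2 1.7 4.5]
-1 0.235 [1.4 3.1 3.8]
got [-0.056  -0.0149  0.0796] want [-0.056  -0.0161  0.0797] tilt [-0.001  0.232 -0.973]
up [-0.6  4.4  7.5]
21.3083 0.02965345654490034
```

View pics/w3.png

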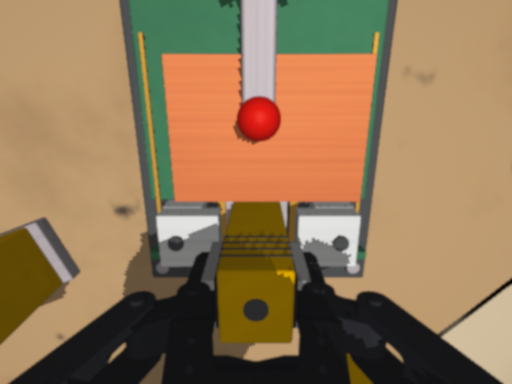

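Both jaws now show gaps. The inner edges of their tops are near columns 219 (left) and 297 (right), at row ~215. Converting those to positions at z = 0.043.

Run:
```python
from h import *
C=cam("wrist");im=cv2.imread("pics/w3.png")
for u in((219,215),(297,215),(157,215),(360,215),(219,230)):print(u,wj(onz(C,u,.043)).round(4))
h=cv2.cvtColor(im,cv2.COLOR_BGR2HSV);print(h[220,205:235].tolist());print(h[220,285:310].tolist())
x,y=140,190;cv2.imwrite("pics/c3.png",cv2.resize(im[190:280,140:380],None,fx=3.3,fy=3.3,interpolation=2))
```

```text
(219, 215) [-0.0405  0.0217  0.043 ]
(297, 215) [-0.0404 -0.0213  0.043 ]
(157, 215) [-0.0405  0.0558  0.043 ]
(360, 215) [-0.0403 -0.0559  0.043 ]
(219, 230) [-0.0495  0.022   0.043 ]
[[30, 2, 226], [30, 2, 226], [30, 2, 226], [30, 2, 226], [45, 2, 226], [30, 2, 226], [45, 2, 227], [45, 2, 226], [30, 2, 226], [30, 2, 226], [45, 2, 226], [30, 2, 221], [40, 4, 199], [40, 5, 153], [30, 5, 105], [19, 33, 86], [18, 104, 93], [18, 157, 104], [19, 176, 107], [18, 172, 107], [16, 126, 103], [13, 62, 95], [13, 39, 91], [16, 87, 91], [20, 166, 97], [22, 230, 102], [22, 243, 106], [23, 250, 105], [22, 243, 107], [22, 241, 107]]
[[0, 14, 167], [173, 14, 146], [0, 15, 100], [15, 68, 68], [18, 153, 80], [19, 180, 99], [19, 182, 108], [19, 179, 108], [18, 174, 107], [18, 144, 101], [17, 76, 87], [20, 19, 81], [60, 2, 105], [30, 2, 153], [45, 3, 199], [45, 2, 223], [45, 2, 228], [30, 1, 228], [30, 1, 228], [40, 3, 229], [30, 2, 228], [30, 2, 228], [30, 2, 228], [30, 2, 228], [30, 2, 228]]
```

View pics/c3.png

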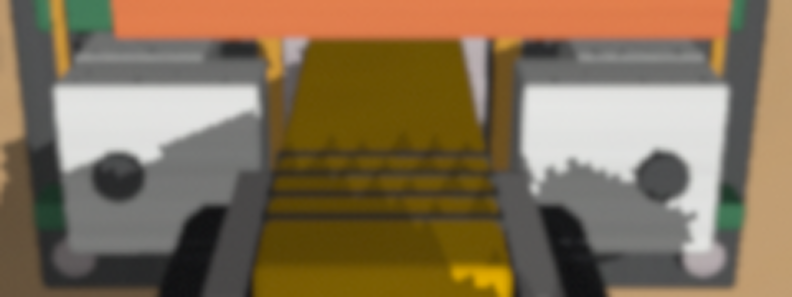

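The crop confirms it: both noses are at about ±21.5 mm, outside the foot's ±19.5 mm. Now I'll lift straight up in steps, checking the force.

Run:
```python
from h import *
z0=.077; o=ori(YAW); ok=True
for dz in(.004,.010,.014,.018,.026,.040,.0535):
    robot.line_to(jw([-.056,0,z0+dz]),.06,o); f=fj(); print(dz,f.round(1),wj(robot.current_tcp_pos()).round(4))
    if f[2]<-15: ok=False;break
if ok:
    robot.hold(.3)
    for n in("side","scene","wrist"):cv2.imwrite(f"pics/{n}4.png",robot.camera(n))
a=cv2.resize(cv2.imread("pics/side4.png")[120:260,150:310],(448,392));b=cv2.resize(cv2.imread("pics/wrist4.png"),(336,252))
b=cv2.copyMakeBorder(b,0,140,0,0,0);cv2.imwrite("pics/f4.png",np.hstack([a,b]))
print(robot.current_opening(),robot.current_time_s())
```

```text
0.004 [-0.5  0.6 -1.6] [-0.0567 -0.0004  0.0807]
0.01 [-0.1 -0.7 -2.8] [-0.0564 -0.0002  0.0871]
0.014 [-0.   0.2 -3.1] [-0.0561 -0.      0.0911]
0.018 [ 0.4  0.6 -3. ] [-0.0559  0.      0.0952]
0.026 [ 0.2 -0.5 -2.1] [-5.570e-02  1.000e-04  1.034e-01]
0.04 [-0.9 -0.1 -2.3] [-0.0558  0.0002  0.1174]
0.0535 [ 0.3  0.2 -2.6] [-0.0558  0.0002  0.1309]
0.029471058074493288 23.8
```

View pics/f4.png

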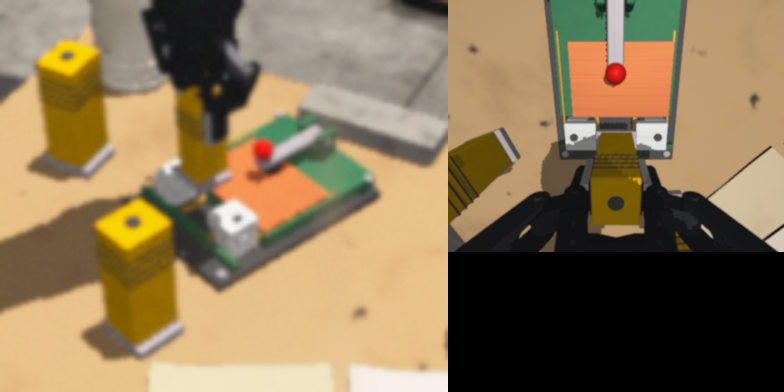

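The block hangs upright and clear over its seat. The clamp is down, with the knob at (615,73) in the inset, and the plate hasn't moved. Handing in.

```bash
python3 -c "
from bench import robot
print(robot.finish_job())"
```

```text
the job is handed in; nothing more can be done
None
```

The job is handed in: the clamp is fully down on the plate, both jaws are pushed back about 5 mm, and the block is held upright about 20 mm above the jaws over its seat, with the plate where it was (23.8 s used).

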